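Uncover the air valves and shut the tagged one

ROBOT

A 6-joint arm with a two-finger parallel gripper is mounted at the origin on the work surface. World frame = base frame: x ahead of the robot, y to its left, z up, the work surface at z = 0. Lengths are in m, angles in degrees, forces in N, time in s.
With the tool pointing down it reaches from about 0.35 to 0.875 m from the base axis. Payload 4.2 kg.
Tool frame: the origin (TCP) lies midway between the tips of the shut fingers; the grasp point (between the pads) lies 19 mm behind it; z points along the fingers, y is the line along which they close (so a half turn about z gives the same grasp; the last joint's range is limited). The gripper opens to 87 mm and grips with 3 to 60 N. Pads are 19 mm wide; open, the fingers measure 117 mm over their backs; the gripper's body (75 mm by 190 mm) begins 51 mm behind the grasp point.
Start: joints at [-51.36, 22.042, 0.453, 0, -68.411, -14.817], TCP at [0.252, -0.572, 0.223] pointing down, gripper open.
Joint ranges: [-179.83, 179.83], [-69.29, 118.12], [-61.27, 80.66], [-181.25, 117.63], [-171.15, -9.14], [-177.46, 177.46]. Speed limits (degrees/s): [159.86, 159.86, 180, 180, 180, 180].

INTERFACE

Orientations are given as a 3x3 rotation matrix whose columns are the frame's x, y, z axes.
In Python, from station import r, cams gives the robot as it stands.
- The arm moves only by the tool play_rows, never from a script. Its argument "commands" is text: rows parted by semicolons, each of 6 numbers parted by spaces: the shift along the world's x, y, z normalised to -1 to 1, where 1 is 30 mm, then the turn, a rotation vector about the world's x, y, z normalised to -1 to 1, where 1 is 0.15 rad. A call has 1 to 20 rows; each row shifts and turns the commanded pose from where the row before left it; what a row does not reach is not made up. A row lasts 1/10 s, in which the tool goes at most 50 mm and 8.59 degrees, less where a joint would pass 70% of its speed; a pose out of reach is approached as far as the arm can. A call with a number of a shift or a turn outside -1 to 1 is refused whole. A call with a gripper value outside its range is refused whole. "grip" is the finger opening in mm, from 0 to 87, set as the call begins (left out, the last holds). The fingers move at their own pace and stop on an object; the grip force is fixed at half the most. Time passes only in rows, so rows that do not move let the fingers close. It gives the time, the measured TCP pose, the force, the opening and the grip force at its end, in the units of the state.
- r.sense(): the state, without advancing time (a new reading comes with each control period).
- cams.capture(name): name is "scene" or "top" or "wrist"; returns (picture, depth): 400x640x3 uint8, blue, green, red; 400x640 float32, m along the optical axis (not along the pixel's ray), 0 where there is no reading.
- cams.camera_info(name): a dict with "mtx" (3x3 intrinsics, pixels), "k1" (the pictures are not rectified: a ray, as slopes to the right and down, at radius r is drawn at 1 + k1 r^2 times it, then the intrinsics apply), "R" (3x3) and "t" (3): a world point X has camera coordinates R X + t. Camera axes: x right, y down, z forward; pixel columns grow to the right and rows downward; lengths in m; the calibration is good to about 2 mm. A picture is of the moment at which its call begins: read the wrist's pose just before it. camera_info takes no time and is no camera call; for the wrist camera it gives the pose at the moment of the call.
- r.finish_job(): hands the job in; it is judged then, once.
The state is a dict: "time_s": time; "joints": joint angles; "joint_velocities": joint speeds; "effort": joint torques, N m; "tcp_pos": TCP position; "ee_rot": TCP orientation; "wrist_force": force on the tool from outside, world axes, zero at the start; "moment": the same for the moment, N m; "gripper_width": opening from 0.0 (shut) to 1.0 (fully open); "gripper_force": force on a finger pad.
Only numpy, scipy, OpenCV 4.12 (cv2) and the standard library are available. Lean on these libraries where they do the work, as an engineer would, in place of code of your own. Each camera call takes 0.05 s, during which the arm holds its last target. There are 200 camera calls.

TASK

Slide the sheet-metal cover of the compressed-air box on the bench all the way back to uncover its three valve levers, then push the lever that carries the round tag disc clockwise, a quarter turn, until it is fully shut. Do both by pushing with the fingertips, without gripping the cover or the lever, and leave the cover open. Leave the other two levers as they stand, and do not move or lift anything else on the bench.

Things in the scene. Friction and masses are not known exactly. Their poses are not given: they have to be found in the camera images.
- air_box: Grey sheet-steel compressed-air box bolted to the bench (cannot move), 315 mm deep (x), 295 mm wide (y), 122 mm tall. Origin on the bench under the centre of the valve bay, the open-topped front part. Its +x points to the back of the box, roughly away from the robot (yaw varies), +y to the box's left. Behind the bay (x 78 to 235 mm) lies a closed bay of the same height; the cover slides back on top of it.
- bay_rim (a point): Centre of the mouth of the valve bay, 110 mm above the bench, axes of the box. The bay is 150 mm (x) by 285 mm (y) inside, 106 mm deep, walls 5 mm. The cover's guide channels run along both sides, from 137 mm off the centre line outwards, tops 122 mm high. Inside, three equal ball valves stand side by side, stems at x = +14 mm and y = -80, -5, +70 mm of the box; which one is tagged varies.
- coupler (a point): Front end of the middle one of three brass air couplers on the box's front wall, 116 mm in front of the box's origin, 50 mm above the bench, 27 mm across; the others stand 75 mm to either side. A filter-regulator is fixed to the box's right side (box x 130..200 mm, y -210..-150 mm), up to 123 mm high. Nothing to be done with these.
- cover_flange (a point): Centre of the cover's finger flange, 126 mm above the bench; axes of the box. The cover is a flat aluminium sheet, 160 mm (x) by 283 mm (y), top face 115.5 mm above the bench. Along its front edge a flange is turned straight up: 4 mm thick, 220 mm long in y, rim about 139 mm above the bench. Push the flange's front face towards the box's +x.
- cover (a joint): How far the cover has slid back (m): 0 shut, 0.15 fully open against its stop. It slides along the box's +x only, with 2.5 N of friction, and stays where it is left.
- tagged_stem (a point): On the vertical stem axis of the tagged valve, at mid thickness of its lever, 86 mm above the bench. Only this valve has a round flat steel tag disc, 38 mm across, 2 mm thick, over its lever's hub, under the nut (nut top 99 mm above the bench). Valve body and pipe below the lever reach up to 65 mm above the bench. Axes turn with the lever, which points along its -x.
- tagged_mid (a point): Middle of the black grip sleeve of the tagged lever, 33 mm from the stem axis. The lever is straight and flat: the sleeve reaches from 11 to 55 mm from the stem axis, is 14 mm wide, and spans the heights 81 to 92 mm above the bench. The axes turn with the lever: the lever points along its -x, its sides look to +-y.
- tagged_lever (a joint): Angle of the tagged lever (rad): 0 open, pointing to the box's front (its -x); grows clockwise seen from above to 1.571, shut against its stop, pointing to the box's left (its +y). About 0.25 N m of friction; it stays where it is left.
- open_lever (a joint): Angle of a second, untagged lever of the same size and senses; starts about open. Leave it alone.
- shut_lever (a joint): Angle of the third, untagged lever of the same size and senses; starts about shut. Leave it alone.
- open_mid (a point): Middle of the grip sleeve of the untagged lever that stands open (same geometry as tagged_mid).
- shut_mid (a point): Middle of the grip sleeve of the untagged lever that stands shut (same geometry as tagged_mid).
- thread_cone: Loose cone of pale thread, 60 mm across the foot, 122 mm tall, standing to the left of the box. Origin under its centre. Leave it alone.
- tape_roll: Loose roll of tape lying flat to the right of the box near its front corner, 90 mm across, 24 mm high. Origin under its centre. Leave it alone.
- blow_gun: Loose air blow gun lying on the bench: grey handle about 110 mm long with a bent steel nozzle about 90 mm long. Origin on the bench under the handle. Leave it alone.
- spare_plug: Loose spare air plug, 19 mm across, 40 mm tall, standing on the floor of the valve bay near its front wall, between two valves (top 44 mm above the bench). Origin under its centre. Leave it alone.
- wrench: Loose steel wrench, 170 mm long, lying flat on the bench. Leave it alone.
- oil_bottle: Loose white oil bottle, 54 mm across, 120 mm tall, standing to the right of the box. Origin under its centre. Leave it alone.
- eyelet_cup: Loose steel cup, 70 mm across, 50 mm tall, standing to the left of the box, towards its back. Origin under its centre. Leave it alone.

How it is judged (in metres and radians):
On the way, in this order (a step that is already met when the one before it is completed fails the run):
1. the cover is slid fully back (within 15 mm of its stop) (value of joint cover above 0.135 m), for 0.2 s.
2. the tagged lever is pushed shut (within about 7 degrees of its stop) (value of joint tagged_lever above 1.45 rad), for 0.2 s.
At the end, for the whole second after the job is handed in: The cover stands within 15 mm of its fully open stop, the tagged lever within about 7 degrees of its shut stop, both at rest; the middles of the other two levers are within 8 mm of where they started and every loose thing within 20 mm (value of joint cover above 0.135 m and value of joint tagged_lever above 1.45 rad and velocity of joint cover between -0.01 and 0.01 m/s and velocity of joint tagged_lever between -0.05 and 0.05 rad/s and distance of each of open_mid, shut_mid from where it was at the start of the episode below 0.008 m and distance of each of thread_cone, tape_roll, blow_gun, spare_plug, wrench, oil_bottle, eyelet_cup from where it was at the start of the episode below 0.02 m); the robot touches nothing.
It fails at once if an untagged lever is moved (its middle by more than 8 mm) (distance of any of open_mid, shut_mid from where it was at the start of the episode above 0.008 m).
It fails at once if the tagged lever is gripped (it lies between the fingers, at the grasp point, while they touch it) (contact force between the fingers and tagged_lever above 1 N and x of the grasp point in the frame of tagged_mid between -0.03 and 0.03 m and y of the grasp point in the frame of tagged_mid between -0.006 and 0.006 m and z of the grasp point in the frame of tagged_mid between -0.02 and 0.022 m).
It fails at once if the cover's flange is gripped (it lies between the fingers, at the grasp point, while they touch it) (contact force between the fingers and cover above 1 N and x of the grasp point in the frame of cover_flange between -0.005 and 0.005 m and y of the grasp point in the frame of cover_flange between -0.11 and 0.11 m and z of the grasp point in the frame of cover_flange between -0.02 and 0.026 m).
It fails at once if a loose thing is lifted, carried or knocked more than 20 mm from its place (distance of any of thread_cone, tape_roll, blow_gun, spare_plug, wrench, oil_bottle, eyelet_cup from where it was at the start of the episode above 0.02 m).
It also fails if it takes over 45 s, if anything falls off the work surface, if the arm or the gripper's body presses on something with over 40 N, if the wrist force passes 120 N, or if a joint passes its speed limit or range.

## Working session

There is one attempt and no reset: what is moved stays moved. The work goes in short steps, Python scripts to look and compute and a tool call to move; the robot and the scene stay as the last step left them, time stands still between calls to the robot, and variables do not carry over. Pictures are saved under pics/ and viewed, at most 10 in all, crops included, and the job is handed in when it is done.

Besides the shell and the picture viewer there is one more tool, called after "Emit:" as name(argument=value, ...) on one line, values as JSON. play_rows: Moves the arm, as the interface text tells. Scaled input: -1 to 1 covers 30 mm each way for a shift and 0.15 rad each way for a turn. Its arguments: {"type":"object","properties":{"commands":{"type":"string"},"grip":{"type":"number"}},"required":["commands"]}

```bash
mkdir -p pics; cat > h.py <<'E'
import numpy as np, cv2
from station import r, cams
def und(ci,uv):
    K=np.array(ci["mtx"]);x=np.array([(uv[0]-K[0,2])/K[0,0],(uv[1]-K[1,2])/K[1,1]]);u=x.copy()
    for _ in range(20): u=x/(1+ci["k1"]*(u@u))
    return u
def onplane(ci,uv,z):
    R=np.array(ci["R"]);t=np.array(ci["t"]).ravel();u=und(ci,uv)
    d=R.T@np.array([u[0],u[1],1]);c=-R.T@t
    return c+d*(z-c[2])/d[2]
def proj(ci,X):
    K=np.array(ci["mtx"]);p=np.array(ci["R"])@np.array(X)+np.array(ci["t"]).ravel();u=p[:2]/p[2]
    u=u*(1+ci["k1"]*(u@u));return K[0,0]*u[0]+K[0,2],K[1,1]*u[1]+K[1,2]
E
python3 - <<'E'
from h import *
for n in("scene","top"):
    p,d=cams.capture(n);cv2.imwrite(f"pics/{n}0.png",p);np.save(f"pics/{n}0.npy",d)
    ci=cams.camera_info(n);print(n,np.round(ci["mtx"],1).tolist(),ci["k1"],np.round(-np.array(ci["R"]).T@np.array(ci["t"]).ravel(),3))
s=r.sense();print(s["time_s"],np.round(s["ee_rot"],3).tolist(),s["tcp_pos"])
E
```

```text
scene [[513.5, 0.0, 316.3], [0.0, 513.5, 186.4], [0.0, 0.0, 1.0]] -0.17065925287619502 [ 1.511 -0.21   0.894]
top [[398.8, 0.0, 324.0], [0.0, 398.8, 198.7], [0.0, 0.0, 1.0]] -0.07349564831485347 [ 0.443 -0.032  1.01 ]
0.1 [[-0.915, -0.404, -0.001], [-0.404, 0.915, 0.002], [0.0, 0.002, -1.0]] [ 0.25224698 -0.57125508  0.22157018]
```

View pics/top0.png

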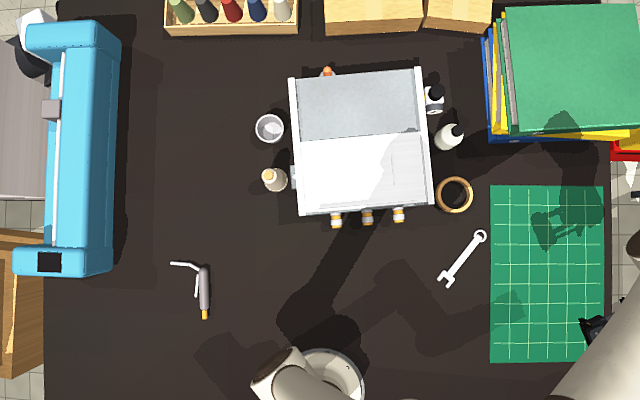

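View pics/scene0.png

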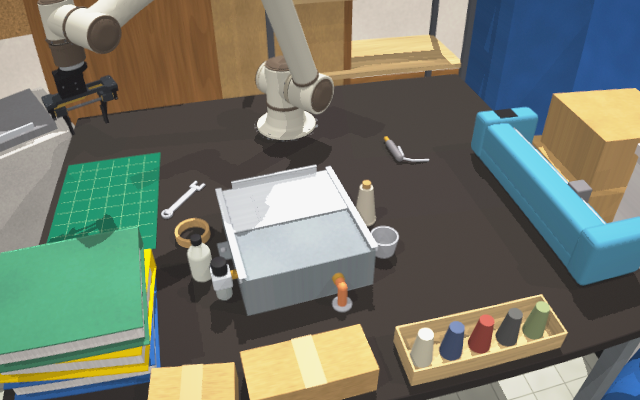

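The top view shows the box with its corners near (289,78), (421,67), (435,205) and (299,215). The cover is shut, the flange lies along the front edge near row 207, the couplers are at (336/368/399, 215), and the gripper is off to the right. Next I fit the box pose from depth.

```bash
python3 - <<'E'
from h import *
ci=cams.camera_info("top");d=np.load("pics/top0.npy")
K=np.array(ci["mtx"]);vv,uu=np.mgrid[0:400,0:640]
pts=cv2.undistortPoints(np.stack([uu,vv],-1).reshape(-1,1,2).astype(np.float64),K,np.array([ci["k1"],0,0,0.])).reshape(400,640,2)
P=np.concatenate([pts*d[...,None],d[...,None]],-1);W=(P-np.array(ci["t"]).ravel())@np.array(ci["R"])
m=(W[...,2]>.106)&(W[...,2]<.135)&(uu>280)&(uu<445)&(vv>60)&(vv<222)
m=cv2.morphologyEx(m.astype(np.uint8),cv2.MORPH_OPEN,np.ones((9,9)))
n,l,st,_=cv2.connectedComponentsWithStats(m);k=1+np.argmax(st[1:,4]);q=W[l==k]
print(len(q),np.percentile(q[:,2],[5,50,95]))
rect=cv2.minAreaRect((q[:,:2]*1000).astype(np.float32));print(rect,cv2.boxPoints(rect))
# corners by rays
for c in[(289,78),(421,67),(435,205),(299,215)]: print(c,np.round(onplane(ci,c,.12),3))
p=cv2.imread("pics/top0.png")[55:235,250:475];cv2.imwrite("pics/crop0.png",cv2.resize(p,None,fx=3.3,fy=3.3,interpolation=cv2.INTER_CUBIC))
E
```

```text
16013 [0.10778527 0.11367036 0.12032672]
((620.86181640625, -87.61380004882812), (308.4072570800781, 304.5909729003906), 5.052806854248047) [[ 453.84418    50.508553]
 [ 480.67072  -252.89877 ]
 [ 787.87946  -225.73615 ]
 [ 761.0529     77.67117 ]]
(289, 78) [0.758 0.075 0.12 ]
(421, 67) [ 0.785 -0.226  0.12 ]
(435, 205) [ 0.47  -0.255  0.12 ]
(299, 215) [0.446 0.048 0.12 ]
```

View pics/crop0.png

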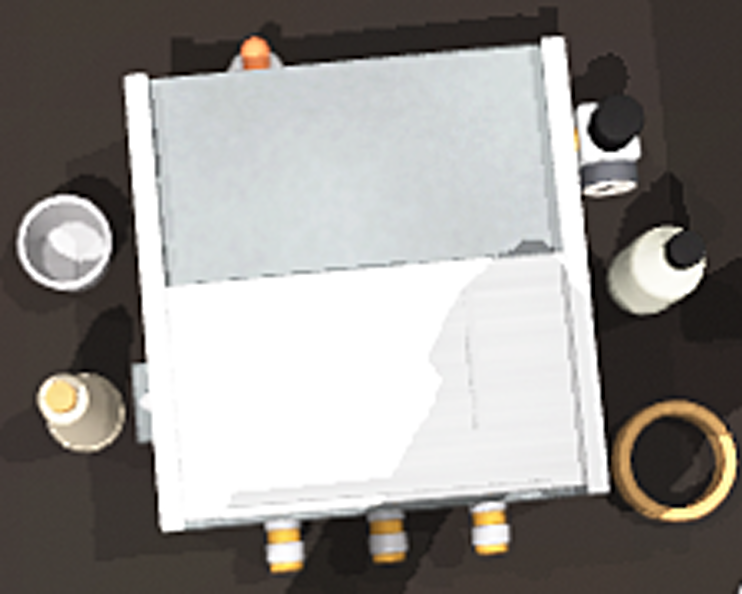

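Corner rays give a yaw of about 5.1° and a box origin near (0.5375, -0.0964). I move to just in front of the flange with the fingers shut and aligned to the box.

Emit:
play_rows(commands="0.35 0.97 0 0 0 -0.136;0.35 0.97 0 0 0 -0.136;0.35 0.97 0 0 0 -0.136;0.35 0.97 0 0 0 -0.136;0.35 0.97 0 0 0 -0.136;0.35 0.97 0 0 0 -0.136;0.35 0.97 0 0 0 -0.136;0.35 0.97 0 0 0 -0.136;0.35 0.97 0 0 0 -0.136;0.35 0.97 0 0 0 -0.136;0.35 0.97 0 0 0 -0.136;0.35 0.97 0 0 0 -0.136;0.35 0.97 0 0 0 -0.136;0.35 0.97 0 0 0 -0.136;0.35 0.97 0 0 0 -0.136;0.35 0.97 0 0 0 -0.136;0 0 0 0 0 0;0 0 0 0 0 0", grip=0)

```text
time_s: 1.9
tcp_pos: [0.4202, -0.1056, 0.2222]
ee_rot: [[-0.996, -0.091, -0.001], [-0.091, 0.996, 0.0], [0.001, 0.0, -1.0]]
wrist_force: [-0.1, -0.6, 0.0]
gripper_width: 0.003
gripper_force: 0.0
```

Emit:
play_rows(commands="0 0 -0.81 0 0 0;0 0 -0.81 0 0 0;0 0 -0.81 0 0 0;0 0 -0.81 0 0 0;0 0 0 0 0 0;0.33 0.03 0 0 0 0;0.33 0.03 0 0 0 0;0.33 0.03 0 0 0 0;0.33 0.03 0 0 0 0;0.33 0.03 0 0 0 0;0.33 0.03 0 0 0 0;0 0 0 0 0 0")

```text
time_s: 3.1
tcp_pos: [0.4819, -0.1004, 0.1254]
ee_rot: [[-0.996, -0.09, 0.002], [-0.09, 0.996, 0.0], [-0.002, -0.0, -1.0]]
wrist_force: [0.1, 0.3, 0.2]
gripper_width: 0.007
gripper_force: 0.0
```

```bash
python3 - <<'E'
from h import *
p,d=cams.capture("top");a=cv2.resize(p[70:230,270:450],None,fx=3.3,fy=3.3,interpolation=cv2.INTER_CUBIC)
cv2.imwrite("pics/crop1.png",a)
E
```

```text
(no output)
```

View pics/crop1.png

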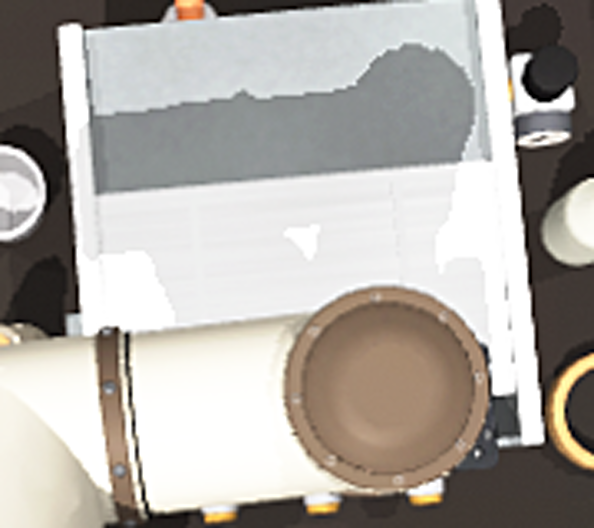

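The cover's back edge has moved back about 30 mm, so the push works. I continue to the stop and slow down at the end.

Emit:
play_rows(commands="0.33 0.03 0 0 0 0;0.33 0.03 0 0 0 0;0.33 0.03 0 0 0 0;0.33 0.03 0 0 0 0;0.33 0.03 0 0 0 0;0.33 0.03 0 0 0 0;0.33 0.03 0 0 0 0;0.33 0.03 0 0 0 0;0.33 0.03 0 0 0 0;0.33 0.03 0 0 0 0;0.17 0.015 0 0 0 0;0.1 0.01 0 0 0 0;0.1 0.01 0 0 0 0")

```text
time_s: 4.45
tcp_pos: [0.59, -0.0908, 0.1253]
ee_rot: [[-0.996, -0.089, -0.0], [-0.089, 0.996, -0.0], [0.0, -0.0, -1.0]]
wrist_force: [-2.8, 1.4, -1.1]
gripper_width: 0.004
gripper_force: 1.3
```

Emit:
play_rows(commands="0.1 0.009 0 0 0 0;0.07 0.006 0 0 0 0;0.07 0.006 0 0 0 0;0 0 0 0 0 0")

```text
time_s: 4.85
tcp_pos: [0.5965, -0.0902, 0.1253]
ee_rot: [[-0.996, -0.089, -0.002], [-0.089, 0.996, -0.0], [0.002, -0.0, -1.0]]
wrist_force: [-4.3, 0.9, -0.3]
gripper_width: 0.003
gripper_force: 2.3
```

Emit:
play_rows(commands="0.07 0.006 0 0 0 0;0.07 0.006 0 0 0 0;0 0 0 0 0 0")

```text
time_s: 5.15
tcp_pos: [0.5966, -0.0902, 0.1252]
ee_rot: [[-0.996, -0.089, -0.011], [-0.089, 0.996, -0.001], [0.011, 0.0, -1.0]]
wrist_force: [-12.8, 0.9, 6.9]
gripper_width: 0.005
gripper_force: 6.6
```

The force rose to 13 N with no further travel, so the cover is at its stop. I back off, rise and look into the bay.

Emit:
play_rows(commands="-0.33 -0.03 0 0 0 0;-0.4 -0.03 0.3 0 0 0;-0.6 -0.06 0.9 0 0 0;-0.6 -0.06 0.9 0 0 0;-0.6 -0.06 0.9 0 0 0;-0.6 -0.06 0.9 0 0 0;0 0 0.9 0 0 0;0 0 0 0 0 0;0 0 0 0 0 0")

```text
time_s: 6.05
tcp_pos: [0.5082, -0.0986, 0.2712]
ee_rot: [[-0.996, -0.089, 0.005], [-0.089, 0.996, 0.001], [-0.005, 0.0, -1.0]]
wrist_force: [-0.8, -1.2, -0.1]
gripper_width: 0.001
gripper_force: 0.0
```

```bash
python3 - <<'E'
from h import *
ci=cams.camera_info("wrist");p,d=cams.capture("wrist");cv2.imwrite("pics/w1.png",p)
import pickle;pickle.dump(ci,open("pics/w1.pkl","wb"))
print(np.round(-np.array(ci["R"]).T@np.array(ci["t"]).ravel(),3),r.sense()["tcp_pos"])
E
```

```text
[ 0.434 -0.105  0.432] [ 0.50758725 -0.09859096  0.26982124]
```

View pics/w1.png

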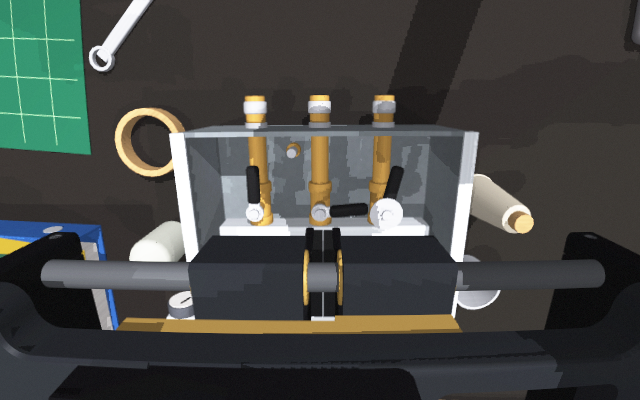

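The wrist view shows the cover open. The tagged valve, with its disc at (388,213), is the box's left one, and its lever tip is near (399,168). The middle lever is shut, from (320,212) to (366,209), and the right one is open, near (254,185). The plug is at (292,152). I measure these in box axes.

```bash
python3 - <<'E'
from h import *
import pickle;ci=pickle.load(open("pics/w1.pkl","rb"));p=cv2.imread("pics/w1.png")
R=np.array([[.996,.089],[-.089,.996]]);o=np.array([.5375,-.0964])
def b(uv,z):
    X=onplane(ci,uv,z);return np.round(1000*R@(X[:2]-o),1)
for n,c,z in[("nutR",(254,211),.099),("nutM",(320,210),.099),("nutT",(386,209),.099),("disc",(388,213),.094),("rimFL",(472,133),.122),("rimFR",(178,134),.122)]:print(n,b(c,z))
g=cv2.cvtColor(p,cv2.COLOR_BGR2GRAY);m=(g<28).astype(np.uint8);m[:140]=0;m[232:]=0;m[:,:240]=0;m[:,430:]=0
n,l,st,ce=cv2.connectedComponentsWithStats(m)
for k in range(1,n):
    if st[k,4]>60:
        ys,xs=np.where(l==k);r4=cv2.boxPoints(cv2.minAreaRect(np.stack([xs,ys],1).astype(np.float32)))
        print(st[k].tolist(),ce[k].round(1),b(ce[k],.09),[b(q,.09).tolist() for q in r4])
E
```

```text
nutR [  8.4 -75.9]
nutM [ 7.2 -2.8]
nutT [ 6.1 70.1]
disc [12.5 73.6]
rimFL [-79.2 145.5]
rimFR [ -78.3 -140.8]
[384, 166, 19, 31, 114] [391.4 178. ] [-26.9  76. ] [[-6.5, 68.0], [-41.7, 76.4], [-38.2, 88.3], [-2.8, 80.2]]
[331, 203, 37, 13, 181] [350.9 208.5] [ 8.5 32.1] [[5.1, 9.3], [1.6, 49.6], [14.2, 51.1], [17.8, 10.4]]
```

In the kinematic box frame the tagged stem is near (14, 71) mm and its lever starts at about 0.2 rad. I descend on its right side, clear of the middle lever.

Emit:
play_rows(commands="-0.045 0.49 0 0 0 0;-0.045 0.49 0 0 0 0;-0.045 0.49 0 0 0 0;0 0 -0.8 0 0 0;0 0 -0.8 0 0 0;0 0 -0.8 0 0 0;0 0 -0.8 0 0 0;0 0 -0.8 0 0 0;0 0 -0.8 0 0 0;0 0 -0.8 0 0 0;0 0 -0.8 0 0 0;0 0 0 0 0 0;0 0 0 0 0 0", grip=0)

```text
time_s: 7.4
tcp_pos: [0.5034, -0.0547, 0.077]
ee_rot: [[-0.996, -0.09, -0.001], [-0.09, 0.996, -0.001], [0.001, -0.001, -1.0]]
wrist_force: [0.1, -0.3, 0.4]
gripper_width: 0.006
gripper_force: 0.0
```

Emit:
play_rows(commands="-0.15 0.16 0 0 0 0;-0.15 0.16 0 0 0 0;-0.01 0.18 0 0 0 0;-0.01 0.18 0 0 0 0;-0.01 0.18 0 0 0 0;0.04 0.15 0 0 0 0;0.04 0.15 0 0 0 0;0.04 0.15 0 0 0 0;0 0 0 0 0 0")

```text
time_s: 8.3
tcp_pos: [0.497, -0.0157, 0.0778]
ee_rot: [[-0.996, -0.09, -0.001], [-0.09, 0.996, -0.001], [0.001, -0.001, -1.0]]
wrist_force: [-1.0, -3.8, 1.3]
gripper_width: 0.007
gripper_force: 1.8
```

Contact shows a force of about 4 N, which fits pushing the lever. I continue along the arc.

Emit:
play_rows(commands="0.08 0.15 0 0 0 0;0.08 0.15 0 0 0 0;0.08 0.15 0 0 0 0;0.13 0.11 0 0 0 0;0.13 0.11 0 0 0 0;0.13 0.1 0 0 0 0;0.1 0.03 0 0 0 0;0.1 0.03 0 0 0 0;0 0 0 0 0 0")

```text
time_s: 9.2
tcp_pos: [0.5192, 0.0092, 0.0767]
ee_rot: [[-0.996, -0.089, -0.007], [-0.089, 0.996, -0.001], [0.007, -0.001, -1.0]]
wrist_force: [-4.7, -1.2, 2.5]
gripper_width: 0.005
gripper_force: 2.5
```

Emit:
play_rows(commands="0.1 0.01 0 0 0 0;0.1 0.01 0 0 0 0;0 0 0 0 0 0")

```text
time_s: 9.5
tcp_pos: [0.5238, 0.0102, 0.0764]
ee_rot: [[-0.996, -0.088, -0.009], [-0.088, 0.996, -0.001], [0.009, -0.0, -1.0]]
wrist_force: [-8.0, 1.7, 3.6]
gripper_width: 0.004
gripper_force: 3.9
```

Emit:
play_rows(commands="0.08 0.01 0 0 0 0;0.08 0.01 0 0 0 0;0 0 0 0 0 0")

```text
time_s: 9.8
tcp_pos: [0.524, 0.01, 0.0759]
ee_rot: [[-0.996, -0.087, -0.019], [-0.087, 0.996, -0.003], [0.019, -0.001, -1.0]]
wrist_force: [-16.9, 3.1, 9.8]
gripper_width: 0.004
gripper_force: 8.3
```

The push is stalled at the predicted shut position, box x about -3.5 mm. I back off, rise and look.

Emit:
play_rows(commands="-0.3 -0.03 0 0 0 0;-0.4 -0.04 0 0 0 0;0 0 0.4 0 0 0;0 0 0.8 0 0 0;0 0 0.9 0 0 0;0 0 0.9 0 0 0;0 -0.5 0.9 0 0 0;0 -0.5 0.9 0 0 0;0 -0.5 0.9 0 0 0;0 -0.5 0.9 0 0 0;0 0 0 0 0 0;0 0 0 0 0 0")

```text
time_s: 11.0
tcp_pos: [0.5122, -0.0513, 0.2766]
ee_rot: [[-0.996, -0.088, 0.003], [-0.088, 0.996, 0.001], [-0.003, 0.001, -1.0]]
wrist_force: [-0.7, 1.1, -0.7]
gripper_width: 0.006
gripper_force: 0.0
```

```bash
python3 - <<'E'
from h import *
p,d=cams.capture("wrist");cv2.imwrite("pics/w2.png",p);t,_=cams.capture("top");cv2.imwrite("pics/t2.png",t)
s=r.sense();print(s["tcp_pos"],s["wrist_force"])
E
```

```text
[ 0.51137894 -0.05100737  0.27480182] [0.00265061 0.80070716 0.58268547]
```

View pics/w2.png

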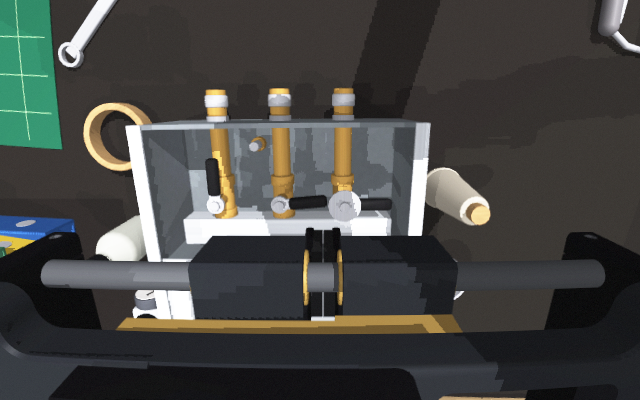

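View pics/t2.png

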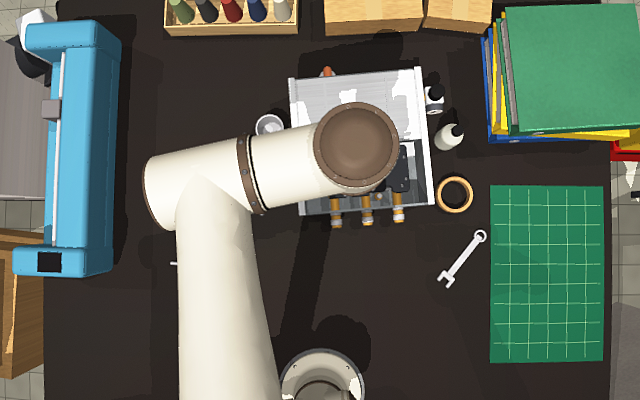

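The wrist view shows the tagged lever shut, pointing left from (345,205) to (390,204). The middle and right levers are unchanged, and the plug and loose things are in place. The top view shows the cover fully back. I hand it in.

```bash
python3 -c "
from station import r
print(r.finish_job())"
```

```text
the job is handed in; nothing more can be done
None
```

I slid the cover fully back to its stop and pushed the tagged lever (the box's left valve) to its shut stop, using shut fingertips only. In the final pictures the other two levers and the loose things in view were where they started. The job is handed in, but no verdict came back.

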